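# Hold a spring clip gaping over a specimen card

## Task

A bottle stands right up against the specimen card in the slotted stand: first move it at least 15 cm away from the card and set it down upright on the worktop. Then take the spring clip out of its hanger by its two handles, squeeze it wide open against its spring, and hold it from above astride the middle of the card's top edge, with one jaw reaching one to two centimetres down on each side and the clip not touching the card. Finish there, still squeezing and holding the clip in the air, so that a colleague can slip a cover sheet in beside the card; leave the card standing in its slots, and do not knock over the bottle or the two small vials.

Things in the scene. Friction and masses are not known exactly. Their poses are not given: they have to be found in the camera images.
- bottle: Round white plastic bottle with a screw cap, 60 mm in diameter up to about 100 mm, then a shoulder and narrower cap, 140 mm high in all, about 0.2 kg; origin at the centre of its underside. It starts 6 to 11 mm from one broad face of the card, in front of its middle, where an opened jaw and a finger must go. The worktop about 0.54 m straight ahead of the robot is free for it.
- stand: Slotted stand, fixed to the worktop: two grey plastic feet (each 24 mm along x, 60 mm along y at the bottom and 37 mm above, 35 mm high) centred at x = -64 and +64 mm, joined by a bar 10 mm wide and 6 mm high under the card. Origin at the centre of its underside; x along the card, y across it. The slots are 5 mm wide, their floor 8 mm above the worktop.
- card: White stiff specimen card, loose, 140 mm long (x) x 4 mm thick (y) x 70 mm high (z), 0.12 kg, standing on edge in the slots of the stand. Origin at the middle of its lower edge, 8 mm above the worktop; four round grey spots on one face.
- card_top (a point): Middle of the card's top edge, 70 mm above the card's origin (78 mm above the worktop), axes as the card.
- hanger: Aluminium hanger for the clip, fixed: base 90 x 80 x 8 mm, two upright cheeks 6 mm thick at x = -26 and +26 mm, 70 mm high, 30 mm wide (y), each with an open-topped notch 12 mm wide in which a lug of the clip lies (lugs 64 mm over their ends along x, 10 mm wide, 8 mm high). Nothing is between the cheeks under the clip. Origin at the centre of its underside, axes as the clip's.
- clip: Steel spring clip, 0.07 kg, loose, upright in the hanger; lifts straight out. Origin mid-pivot, 62 mm above the worktop at the start; x along the pivot, y the way handles are squeezed and jaws open, z up. Two flat handles, 26 mm wide (x), rise 40 mm above the pivot, sloping out: 47 mm over their outer faces at the top, 18 mm at the pivot. Squeezed fully: upright, parallel, 18 mm over all.
- jaw_a (a joint): Opening angle of the +y jaw: 0 shut, 0.35 rad at the stop; the other jaw opens equally. A spring shuts it: squeezing 28 mm above the pivot takes about 4 N to start, 10 N at the stop. Two bowed jaws, 28 mm wide (x), 3 mm thick. Open to the stop, their ends are 37 mm below the pivot and about 29 mm apart inside, at least 20 mm between them from 10 mm below the pivot down.
- tip_a (a point): Middle of the lower end of the jaw on the clip's +y side (40 mm below the pivot when shut).
- tip_b (a point): Middle of the lower end of the jaw on the clip's -y side.
- vial_1: Small glass vial with a cap, 27 mm across, 64 mm high, standing about 11 cm behind the card, on the side away from the bottle; a bystander. Origin at the centre of its underside.
- vial_2: Another such vial, standing about 11 cm from the hanger; a bystander.
- pipette_stand: Tall blue pipette stand at the back, always in the same place: base 185 mm across, a disc 160 mm across at 288 mm height on a thin post with hanging pipettes. Origin at the centre of its underside. Keep the gripper clear of it when crossing from one side to the other.
- weight_box: Open wooden weight box near the robot, always in the same place, about 90 x 160 mm, 45 mm high, its raised lid on the far side up to 135 mm. Origin at the centre of its underside.
Not all that is in view belongs to the job. Leave any blue look-alike of the hanger alone.

How it is judged:
By the outcome, as a careful person would: the job done as asked, in the order asked, and still so for the second after the job is handed in, while the arm keeps its last pose, push and grip.
It also fails if it takes over 62 s, if anything falls off the work surface, if the arm or the gripper's body presses on something with over 40 N, if the wrist force passes 120 N, or if a joint passes its speed limit or range.

## Robot

A 6-joint arm with a two-finger parallel gripper is mounted at the origin on a cart in front of the work surface, level with it; the furniture and walls round the work are solid. World frame = base frame: x ahead of the robot, y to its left, z up, the work surface at z = 0. Lengths are in mm, angles in rad, forces in N, time in s.
With the tool pointing down it reaches from about 275 to 750 mm from the base axis. Payload 10.2 kg.
Tool frame: the origin (TCP) lies between the finger pads; the fingertips stand ctrl.tips_ahead ahead of it and the grasp point (between the pads) lies 8 mm behind it (ctrl.tips_ahead is the distance from the TCP to the fingertips, in mm); z points along the fingers, y is the direction in which the jaws open and shut (so a half turn about z gives the same grasp; the last joint's range is limited). The gripper opens to 85 mm and grips with 20 to 120 N. Pads are 22 mm wide; open, the fingers measure 114 mm over their backs; the gripper's body (76 mm by 85 mm) begins 54 mm behind the grasp point. The pads swing forward as they close: fully open they stand 13 mm farther back than shut.
Start: joints at [0.904, 0.313, 1.498, -0, 1.331, -0.223], TCP at [225.435, 474.142, 242.294] pointing down, gripper open.
Joint ranges: [-2.94, 2.94], [-0.97, 2.17], [0.19, 2.56], [-1.23, 4.37], [0.02, 3.11], [-2.88, 2.88]. Speed limits (rad/s): [2.39, 2.39, 3.01, 3.14, 3.14, 3.14].

## Interface

Orientations are given as a unit quaternion [w, x, y, z].
In Python, from rig import ctrl gives the robot as it stands. The module is installed in compiled form; this text tells all that it offers.
- The arm moves only by the tool move_arm, never from a script. Its argument "motion" is a list of rows, each an object with "offset": the shift along the tool's x, y, z in m, a list of three; "angular": the turn, a rotation vector about the tool's x, y, z in degrees, a list of three; "jaw": the finger opening in m, from 0 to 0.0854. In form: [{"offset": [tx, ty, tz], "angular": [ax, ay, az], "jaw": jaw}, ...]. A call has 1 to 5 rows; each row is the pose to reach, as a shift and turn from the pose commanded when the call began, along the tool's axes at that moment; what a row does not reach only later rows make up. A row lasts 1/8 s, in which the tool goes at most 62.5 mm and 10.7 degrees, less where a joint would pass 70% of its speed; a pose out of reach is approached as far as the arm can. A call with a gripper value outside its range is refused whole. The fingers move at their own pace and stop on an object; "squeeze" is the grip in N (left out, the last holds). Time passes only in rows, so rows that repeat a pose let the fingers close. It gives the time, the measured TCP pose, the force and the opening at its end, in the units of the state.
- ctrl.sense(): the state, without advancing time (a new reading comes with each control period).
- ctrl.capture(name): name is "scene" or "top" or "wrist"; returns a dict with "img" (480x640x3 uint8, red, green, blue), "intrinsics" (3x3 intrinsics, pixels), "k1" (the pictures are not rectified: a ray, as slopes to the right and down, at radius r is drawn at 1 + k1 r^2 times it, then the intrinsics apply), "rvec" (rotation vector, rad) and "tvec" (3), from world to camera coordinates, as OpenCV has them. Camera axes: x right, y down, z forward; pixel columns grow to the right and rows downward; lengths in mm; the calibration is good to about 2 mm. A picture is of the moment at which its call begins. There is no depth.
- ctrl.finish_job(): hands the job in, once; it reports no verdict.
The state is a dict: "time_s": time; "joints": joint angles; "dq": joint speeds; "tau": joint torques, N m; "eef_pos": TCP position; "ee_rot": TCP orientation; "force": force on the tool from outside, world axes, zero at the start; "wrist_torque": the same for the moment, N m; "grip_width": opening from 0.0 (shut) to 1.0 (fully open).
Only numpy, scipy, OpenCV 4.12 (cv2) and the standard library are available. Lean on these libraries where they do the work, as an engineer would, in place of code of your own. Each camera call takes 0.05 s, during which the arm holds its last target. There are 200 camera calls.

## Working session

There is one attempt and no reset: what is moved stays moved. The work goes in short steps, Python scripts to look and compute and a tool call to move; the robot and the scene stay as the last step left them, time stands still between calls to the robot, and variables do not carry over. Pictures are saved under pics/ and viewed, about 8 in all and at most 12, crops included, and the job is handed in when it is done.

Besides the shell and the picture viewer there is one more tool, called after ">>>" by a JSON object that holds its "name" and its "arguments". move_arm: Moves the arm, as the interface text tells. Its arguments: {"type":"object","properties":{"motion":{"type":"array","items":{"type":"object","properties":{"offset":{"type":"array","items":{"type":"number"}},"angular":{"type":"array","items":{"type":"number"}},"jaw":{"type":"number"}}}},"squeeze":{"type":"number"}},"required":["motion"]}

```bash
mkdir -p pics; cat > h.py <<'E'
import numpy as np, cv2
from rig import ctrl
from scipy.spatial.transform import Rotation as R
def cap(n,f=None):
    c=ctrl.capture(n)
    if f: cv2.imwrite('pics/'+f,c['img'][:,:,::-1])
    return c
def cal(c):
    K=np.array(c['intrinsics'],float); return K,np.array(c['rvec'],float).ravel(),np.array(c['tvec'],float).ravel(),np.array([float(c['k1']),0,0,0,0])
def ray(c,uv):
    K,r,t,d=cal(c); n=cv2.undistortPoints(np.array([[uv]],float),K,d)[0,0]
    M=R.from_rotvec(r).as_matrix(); return -M.T@t, M.T@np.array([n[0],n[1],1])
def onz(c,uv,z):
    o,d=ray(c,uv); return o+d*(z-o[2])/d[2]
def tri(cs,uvs):
    A=0;b=0
    for c,uv in zip(cs,uvs):
        o,d=ray(c,uv); d/=np.linalg.norm(d); P=np.eye(3)-np.outer(d,d); A=A+P; b=b+P@o
    return np.linalg.solve(A,b)
def proj(c,p):
    K,r,t,d=cal(c); return cv2.projectPoints(np.array(p,float).reshape(-1,1,3),r,t,K,d)[0].reshape(-1,2)
E
python3 - <<'E'
from h import *
import pickle
s=cap('scene','s0.png');t=cap('top','t0.png');pickle.dump((s,t),open('c0.pkl','wb'))
x=ctrl.sense();print(x['eef_pos'],x['ee_rot'],x['grip_width'],ctrl.tips_ahead,x['time_s'])
for c in (s,t): print(ray(c,(320,240)))
E
```

```text
[225.2992048  473.97110817 241.78843874] [-2.58129162e-04  2.20084247e-01  9.75480691e-01 -5.28104377e-04] 1.000707041082663 11.0 0.1
(array([  37.18784403, -501.00335591,  651.54126612]), array([ 0.56419156,  0.54191451, -0.623007  ]))
(array([ 308.84357367,   38.6489525 , 1271.81305553]), array([ 0.20493261, -0.00699067, -0.97880395]))
```

View pics/s0.png

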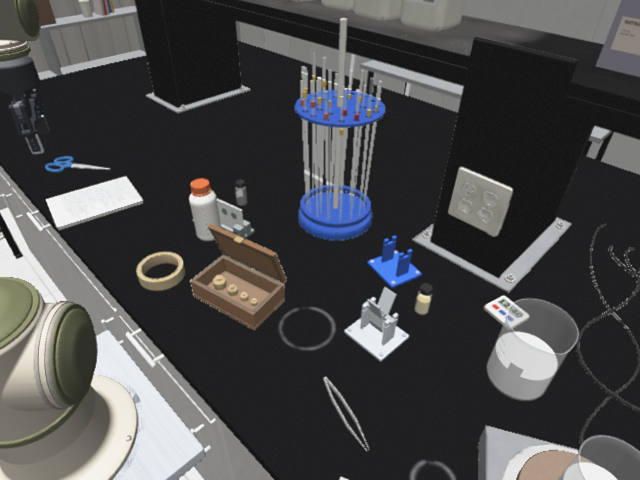

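View pics/t0.png

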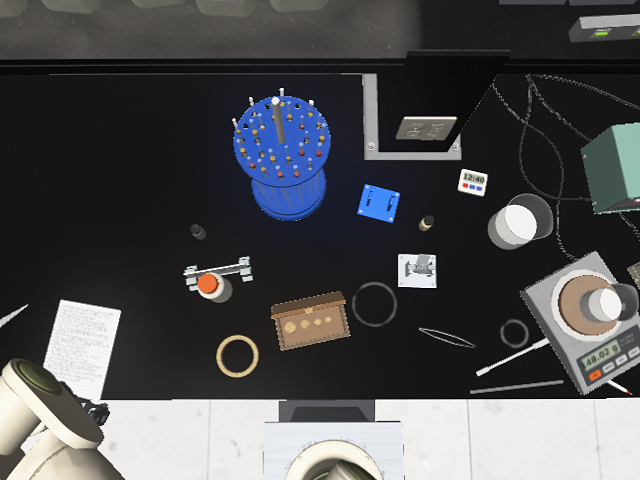

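The scene picture shows the bottle at (204,210), the card and stand at (233,217), and vial_1 at (241,192). The silver hanger with the clip is at (378,330), with vial_2 at (424,299). Two things could be the hanger: the silver one (scene 378,330; top 417,270) and the blue one (scene 394,262; top 379,203). The silver one fits, because it is aluminium and holds a steel clip. I'll confirm that in an enlarged crop.

```bash
python3 - <<'E'
import pickle,cv2,numpy as np
s,t=pickle.load(open('c0.pkl','rb'))
def cr(c,x,y,w,h,f): return cv2.resize(c['img'][y:y+h,x:x+w],None,fx=f,fy=f,interpolation=cv2.INTER_CUBIC)
a=cr(t,180,248,80,60,5);b=cr(t,385,240,80,60,5);c=cr(s,180,165,80,60,5);d=cr(s,340,280,80,80,5)[:300] if 0 else cr(s,335,285,80,75,4)
m=np.zeros((600,800,3),np.uint8);m[:300,:400]=a;m[:300,400:]=b;m[300:,:400]=c;m[300:,400:720]=d
cv2.imwrite('pics/m0.png',m[:,:,::-1])
E
```

```text
(no output)
```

View pics/m0.png

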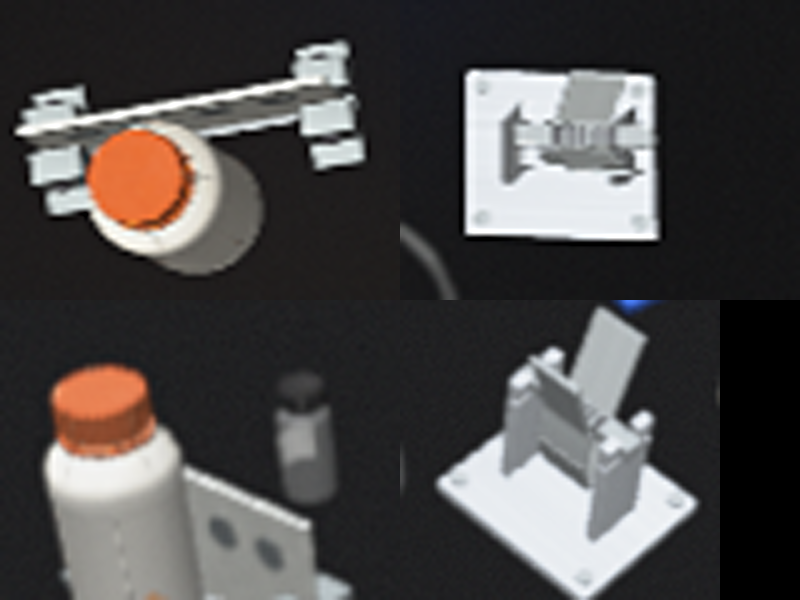

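The crop confirms the silver hanger holds the clip. Its base corners, in crop pixels, are (467,70), (655,76), (660,240) and (466,235). The card's top edge runs from (20,131) to (338,82), and the cap centre is at (138,179).

```bash
python3 - <<'E'
from h import *;import pickle
s,t=pickle.load(open('c0.pkl','rb'))
np.set_printoptions(precision=1,suppress=True)
T=lambda u,v:((u+.5)/5-.5+180,(v+.5)/5-.5+248)
H=lambda u,v:((u-400+.5)/5-.5+385,(v+.5)/5-.5+240)
S=lambda u,v:((u+.5)/5-.5+180,(v-300+.5)/5-.5+165)
S2=lambda u,v:((u-400+.5)/4-.5+335,(v-300+.5)/4-.5+285)
a=onz(t,T(20,131),78);b=onz(t,T(338,82),78);print('card',a,b,(a+b)/2,np.linalg.norm(a-b),np.degrees(np.arctan2(*(a-b)[[1,0]])))
print('card right end scene',onz(s,S(313,527),78))
print('cap',onz(t,T(138,179),140),onz(s,S(99,382),140))
hc=[onz(t,H(*p),8) for p in [(467,70),(655,76),(660,240),(466,235)]];print('base',hc,np.mean(hc,0))
hs=[onz(s,S2(*p),8) for p in [(437,484),(697,502),(585,598)]];print('base scene',hs,(hs[0]+hs[1])/2)
print('lugs',onz(t,H(520,135),66),onz(t,H(655,137),66))
print('vial1',onz(s,(241,205),0),onz(t,(197,231),64),'vial2',onz(t,(427,222),64))
print('wbox',onz(t,(312,320),45),'lid',onz(t,(272,305),135),onz(t,(345,292),135))
print('pip base',onz(t,(290,190),20))
E
```

```text
card [481.2 339.   78. ] [503.4 195.5  78. ] [492.3 267.2  78. ] 145.18073140253532 98.81091532576153
card right end scene [508.3 195.7  78. ]
cap [451.5 271.9 140. ] [458.5 275.  140. ]
base [array([ 539.6, -158.5,    8. ]), array([ 536.5, -249.2,    8. ]), array([ 457.1, -248. ,    8. ]), array([ 459.7, -155.5,    8. ])] [ 498.2 -202.8    8. ]
base scene [array([ 460.2, -160.9,    8. ]), array([ 537.4, -252. ,    8. ]), array([ 458.9, -249.2,    8. ])] [ 498.8 -206.5    8. ]
lugs [ 498.7 -172.8   66. ] [ 497.7 -234.7   66. ]
vial1 [584.  310.7   0. ] [583.6 316.   64. ] vial2 [ 604.2 -219.9   64. ]
wbox [379.   48.7  45. ] lid [405.7 133.1 135. ] [433.1 -22.6 135. ]
pip base [696.1 102.8  20. ]
```

The two cameras agree to a few mm. The bottle is near (455,273), the card centre near (494,267) with its length at 98.8°, and the clip pivot near (498,-204). I'll move above the bottle.

>>> {"name": "move_arm", "arguments": {"motion": [{"offset": [-0.055, -0.015, 0.006], "angular": [0, 0, -8], "jaw": 0.085}, {"offset": [-0.11, -0.03, 0.012], "angular": [0, 0, -17], "jaw": 0.085}, {"offset": [-0.17, -0.047, 0.02], "angular": [0, 0, -26], "jaw": 0.085}, {"offset": [-0.23, -0.064, 0.026], "angular": [0, 0, -34.2], "jaw": 0.085}, {"offset": [-0.294, -0.082, 0.032], "angular": [0, 0, -34.2], "jaw": 0.085}]}}

```text
time_s: 0.72
eef_pos: [452.6, 276.0, 210.4]
ee_rot: [-0.0, -0.077, 0.997, 0.0]
force: [0.5, 1.3, -0.3]
grip_width: 1.0
```

>>> {"name": "move_arm", "arguments": {"motion": [{"offset": [0, 0, 0], "angular": [0, 0, 0], "jaw": 0.085}, {"offset": [0, 0, 0], "angular": [0, 0, 0], "jaw": 0.085}]}}

```text
time_s: 0.98
eef_pos: [451.1, 277.7, 210.6]
ee_rot: [-0.0, -0.076, 0.997, 0.0]
force: [-0.1, -0.2, -0.4]
grip_width: 0.994
```

```bash
python3 - <<'E'
from h import *
w=cap('wrist','w1.png');import pickle;pickle.dump(w,open('w1.pkl','wb'))
x=ctrl.sense();q=x['ee_rot'];M=R.from_quat([*q[1:],q[0]]).as_matrix();print(x['eef_pos'],np.degrees(np.arctan2(M[1,1],M[0,1])),M[:,2])
print(ray(w,(320,240)))
E
```

```text
[450.75929289 278.18619372 210.7591506 ] 98.8186592843134 [-4.76147727e-04  5.89704847e-05 -9.99999885e-01]
(array([377.42474552, 267.92386593, 342.5221682 ]), array([ 0.30206914,  0.05425611, -0.95190698]))
```

View pics/w1.png

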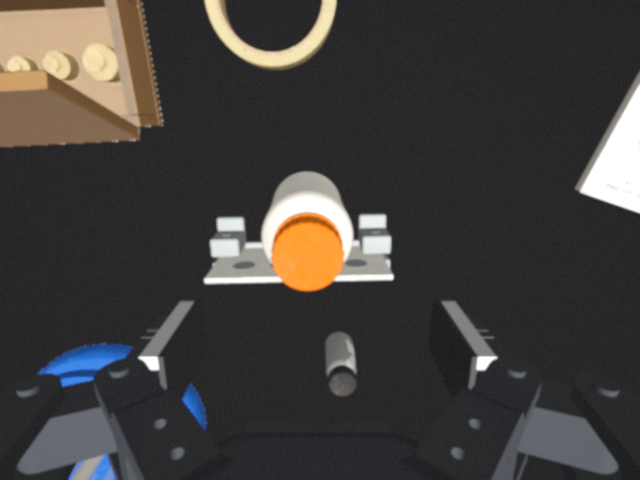

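The wrist view shows the cap centre at (308,252), the card's top edge from (205,281) to (393,277), and vial_1 at (341,370).

```bash
python3 - <<'E'
from h import *;import pickle
w=pickle.load(open('w1.pkl','rb'));np.set_printoptions(precision=1,suppress=True)
print('cap',onz(w,(308,252),140))
a=onz(w,(205,280),78);b=onz(w,(393,276),78);print('card',a,b,(a+b)/2,np.linalg.norm(a-b),np.degrees(np.arctan2(*(b-a)[[1,0]])))
print('tcp',proj(w,[[450.8,278.2,210.8],[450.8,278.2,199.8]]))
E
```

```text
cap [449.6 273.9 140. ]
card [505.2 203.4  78. ] [480.8 340.8  78. ] [493.  272.1  78. ] 139.52585790692046 100.06289523404047
tcp [[314.4 318.7]
 [314.6 305.2]]
```

>>> {"name": "move_arm", "arguments": {"motion": [{"offset": [0, -0.0046, 0.04], "angular": [0, 0, 0], "jaw": 0.085}, {"offset": [0, -0.0046, 0.075], "angular": [0, 0, 0], "jaw": 0.085}, {"offset": [0, -0.0046, 0.094], "angular": [0, 0, 0], "jaw": 0.085}, {"offset": [0, -0.0046, 0.094], "angular": [0, 0, 0], "jaw": 0.085}, {"offset": [0, -0.0046, 0.094], "angular": [0, 0, 0], "jaw": 0.02}], "squeeze": 40}}

```text
time_s: 1.65
eef_pos: [452.2, 273.8, 117.9]
ee_rot: [0.001, -0.077, 0.997, 0.0]
force: [-0.5, -0.1, 0.2]
grip_width: 0.815
```

>>> {"name": "move_arm", "arguments": {"motion": [{"offset": [0, 0, 0], "angular": [0, 0, 0], "jaw": 0.02}, {"offset": [0, 0, 0], "angular": [0, 0, 0], "jaw": 0.02}, {"offset": [0, 0, 0], "angular": [0, 0, 0], "jaw": 0.02}, {"offset": [0, 0, 0], "angular": [0, 0, 0], "jaw": 0.02}]}}

```text
time_s: 2.15
eef_pos: [452.9, 272.9, 118.4]
ee_rot: [0.001, -0.077, 0.997, -0.0]
force: [-0.8, -2.7, 6.4]
grip_width: 0.555
```

>>> {"name": "move_arm", "arguments": {"motion": [{"offset": [0, 0, 0], "angular": [0, 0, 0], "jaw": 0.02}, {"offset": [0, 0, 0], "angular": [0, 0, 0], "jaw": 0.02}, {"offset": [0, 0, -0.006], "angular": [0, 0, 0], "jaw": 0.02}, {"offset": [0, 0, -0.02], "angular": [0, 0, 0], "jaw": 0.02}, {"offset": [0, 0, -0.04], "angular": [0, 0, 0], "jaw": 0.02}]}}

```text
time_s: 2.78
eef_pos: [452.0, 273.1, 157.8]
ee_rot: [-0.0, -0.076, 0.997, 0.0]
force: [-0.2, -0.5, 0.0]
grip_width: 0.238
```

```bash
python3 - <<'E'
from h import *
s=cap('scene');t=cap('wrist')
a=cv2.resize(s['img'][130:260,150:290],None,fx=3,fy=3)
b=cv2.resize(t['img'],(520,390))
m=np.zeros((390,940,3),np.uint8);m[:,:420]=a;m[:,420:]=b
cv2.imwrite('pics/m1.png',cv2.resize(m,(800,332))[:,:,::-1]);print(ctrl.sense()['force'])
E
```

```text
[-1.50291976e-02  3.92308092e-01  1.80396137e-04]
```

View pics/m1.png

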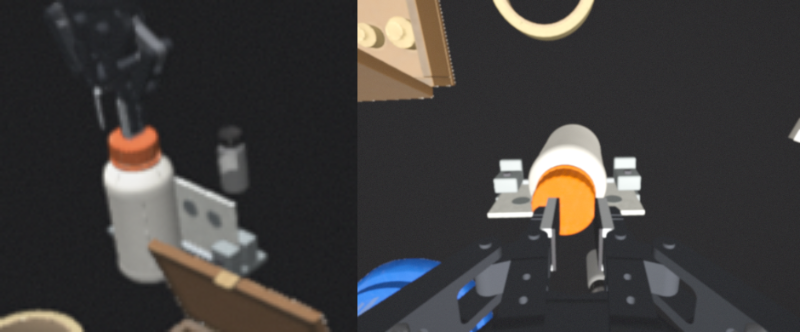

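The grip slipped off. The bottle is still upright at wrist full-resolution cap (300,289), but the fingers sit beyond its centre, toward the card. I'll recompute.

```bash
python3 - <<'E'
from h import *
np.set_printoptions(precision=1,suppress=True)
res=[]
for n in('wrist','scene','top'):
    w=cap(n);im=w['img'].astype(int)
    m=((im[...,0]>170)&(im[...,1]<130)&(im[...,2]<90)) if n=='wrist' else ((im[...,0]>150)&(im[...,0]-im[...,1]>80)&(im[...,2]<110))
    k,l,st,ce=cv2.connectedComponentsWithStats(m.astype(np.uint8))
    i=1+st[1:,4].argmax();print(n,st[i],ce[i],onz(w,ce[i],140),onz(w,ce[i],125))
    if n=='wrist':
        print(ctrl.sense()['eef_pos'],proj(w,[[452,273,158],[452,273,147],[450,274,140]]));cv2.imwrite('pics/w2.png',im[200:400,200:440,::-1])
        bl=st[i][1]+st[i][3]; x0=st[i][0]; print('left edge',onz(w,(x0,ce[i][1]),140),'bottom',onz(w,(ce[i][0],bl),140))
E
```

```text
wrist [270 242  76  28 698] [308.7 251.9] [433.2 268.5 140. ] [438.6 269.  125. ]
[452.5 273.3 157.7] [[312.2 314.9]
 [312.5 301.7]
 [315.7 290.2]]
left edge [435.7 252.6 140. ] bottom [441.2 269.7 140. ]
scene [190 179  18   9  92] [197.  183.8] [448.3 268.6 140. ] [460.3 291.2 125. ]
top [590 370  11  10  67] [594.9 374.7] [ 258.9 -539.7  140. ] [ 258.3 -547.4  125. ][ WARN:0@2.374] global loadsave.cpp:1063 imwrite_ Unsupported depth image for selected encoder is fallbacked to CV_8U.
```

The fingers were on the sloping shoulder. I'll regrip higher, on the straight cap, recentred and with a firmer grip.

>>> {"name": "move_arm", "arguments": {"motion": [{"offset": [0, 0, 0], "angular": [0, 0, 0], "jaw": 0.085}, {"offset": [0, 0, 0], "angular": [0, 0, 0], "jaw": 0.085}, {"offset": [0.002, -0.006, 0], "angular": [0, 0, 0], "jaw": 0.085}, {"offset": [0.002, -0.006, 0], "angular": [0, 0, 0], "jaw": 0.085}, {"offset": [0.002, -0.006, 0], "angular": [0, 0, 0], "jaw": 0.085}], "squeeze": 60}}

```text
time_s: 3.65
eef_pos: [451.1, 266.8, 156.8]
ee_rot: [0.0, -0.076, 0.997, 0.0]
force: [0.6, -0.3, -0.1]
grip_width: 1.001
```

```bash
python3 - <<'E'
from h import *
w=cap('wrist');cv2.imwrite('pics/w3.png',w['img'][:,:,::-1])
x=ctrl.sense();print(x['eef_pos'],x['grip_width'],proj(w,[[451,267,140],[451,267,147]]),onz(w,(300,290),140))
import pickle;pickle.dump(w,open('w3.pkl','wb'))
E
```

```text
[451.11264535 266.81792785 156.8580766 ] 0.9955289033069405 [[314.06259161 298.78183105]
 [313.93315343 306.57921618]] [447.86915737 260.52127371 140.        ]
```

View pics/w3.png

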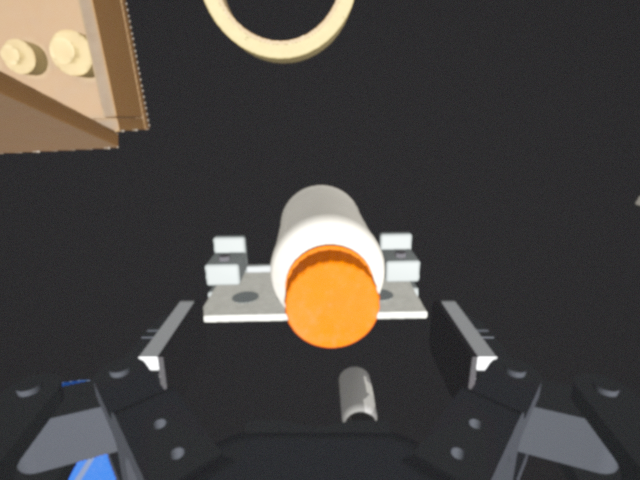

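The cap is centred at (333,297) and the midpoint between the fingers is at column 317. So the bottle is about 7.5 mm toward +y, barely moved from before, and x is well aligned.

>>> {"name": "move_arm", "arguments": {"motion": [{"offset": [0, 0.0075, 0], "angular": [0, 0, 0], "jaw": 0.085}, {"offset": [0, 0.0075, 0.02], "angular": [0, 0, 0], "jaw": 0.085}, {"offset": [0, 0.0075, 0.03], "angular": [0, 0, 0], "jaw": 0.085}, {"offset": [0, 0.0075, 0.03], "angular": [0, 0, 0], "jaw": 0.02}, {"offset": [0, 0.0075, 0.03], "angular": [0, 0, 0], "jaw": 0.02}]}}

```text
time_s: 4.32
eef_pos: [450.2, 274.4, 127.4]
ee_rot: [0.0, -0.077, 0.997, 0.0]
force: [-0.7, 0.5, -0.4]
grip_width: 0.601
```

>>> {"name": "move_arm", "arguments": {"motion": [{"offset": [0, 0, 0], "angular": [0, 0, 0], "jaw": 0.02}, {"offset": [0, 0, 0], "angular": [0, 0, 0], "jaw": 0.02}, {"offset": [0, 0, 0], "angular": [0, 0, 0], "jaw": 0.02}, {"offset": [0, 0, 0], "angular": [0, 0, 0], "jaw": 0.02}, {"offset": [0, 0, 0], "angular": [0, 0, 0], "jaw": 0.02}]}}

```text
time_s: 4.95
eef_pos: [453.5, 275.2, 133.2]
ee_rot: [0.006, -0.076, 0.997, 0.001]
force: [-3.2, -2.8, 39.8]
grip_width: 0.318
```

>>> {"name": "move_arm", "arguments": {"motion": [{"offset": [0, 0, -0.002], "angular": [0, 0, 0], "jaw": 0.02}, {"offset": [0, 0, -0.005], "angular": [0, 0, 0], "jaw": 0.02}, {"offset": [0, 0, -0.01], "angular": [0, 0, 0], "jaw": 0.02}, {"offset": [0, 0, -0.01], "angular": [0, 0, 0], "jaw": 0.02}]}}

```text
time_s: 5.45
eef_pos: [450.1, 274.3, 137.3]
ee_rot: [0.0, -0.076, 0.997, 0.0]
force: [-1.0, 0.6, 6.9]
grip_width: 0.235
```

It slipped again: the pads swing downward as they close and ride up off the cap. I'll back off, look, and then grip the straight 60 mm body instead.

>>> {"name": "move_arm", "arguments": {"motion": [{"offset": [0, 0, -0.02], "angular": [0, 0, 0], "jaw": 0.03}, {"offset": [0, 0, -0.03], "angular": [0, 0, 0], "jaw": 0.085}, {"offset": [0, 0, -0.03], "angular": [0, 0, 0], "jaw": 0.085}, {"offset": [0, 0, -0.03], "angular": [0, 0, 0], "jaw": 0.085}, {"offset": [0, 0, -0.03], "angular": [0, 0, 0], "jaw": 0.085}]}}

```text
time_s: 6.08
eef_pos: [449.7, 274.2, 166.2]
ee_rot: [-0.001, -0.076, 0.997, -0.0]
force: [0.5, 0.5, 0.3]
grip_width: 0.996
```

```bash
python3 - <<'E'
from h import *
w=cap('wrist');s=cap('scene')
import pickle;pickle.dump((w,s),open('w4.pkl','wb'))
x=ctrl.sense();print(x['eef_pos'],x['grip_width'])
m=np.zeros((420,800,3),np.uint8);m[:,:480]=cv2.resize(w['img'],None,fx=1,fy=1)[40:460,100:580];m[:420,480:]=cv2.resize(s['img'][110:250,170:276],(320,420),interpolation=cv2.INTER_CUBIC)
cv2.imwrite('pics/m4.png',m[:,:,::-1])
E
```

```text
[449.79494882 274.19626249 166.40820689] 0.9986436991501974
```

View pics/m4.png

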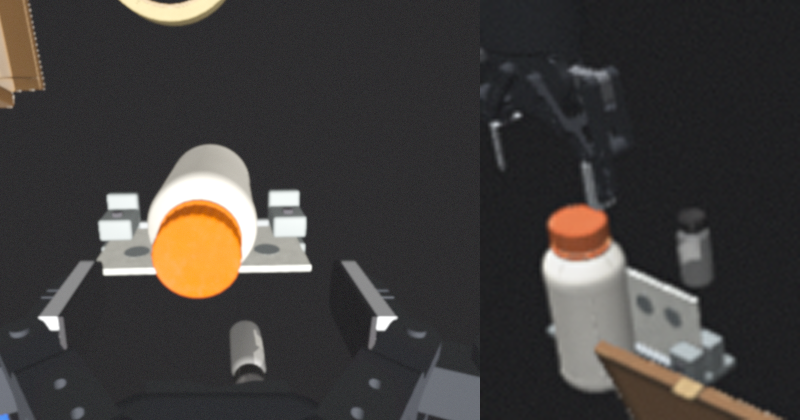

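```bash
python3 - <<'E'
from h import *;import pickle
np.set_printoptions(precision=1,suppress=True)
w,s=pickle.load(open('w4.pkl','rb'))
p=np.array([449.8,274.2,166.4]);th=np.radians(98.8);yh=np.array([np.cos(th),np.sin(th),0]);xh=np.array([-np.sin(th),np.cos(th),0])
for dz in (20,10,0,-10,-20,-30):
    print(dz,[proj(w,[p+xh*dx+yh*42.5*k+[0,0,dz] for k in(-1,1)]).ravel() for dx in(-11,11)])
print('cap',onz(w,(296,288),140)); print('cap edges',onz(w,(251,288),140),onz(w,(341,288),140))
print('body side at z100', onz(w,(249,268),100),onz(w,(357,262),100))
print('scene cap',onz(s,(170+ (580-480)*106/320,110+222/3),140))
E
```

```text
20 [array([187.5, 378.4, 437.6, 378.3]), array([181.2, 320.5, 443.5, 320.4])]
10 [array([196.4, 360.5, 429.4, 360.4]), array([190.9, 305.9, 434.5, 305.9])]
0 [array([204.2, 344.8, 422.2, 344.8]), array([199.3, 293.3, 426.7, 293.3])]
-10 [array([211. , 331.1, 415.8, 331.1]), array([206.7, 282.3, 419.8, 282.2])]
-20 [array([217. , 319. , 410.2, 318.9]), array([213.2, 272.6, 413.8, 272.5])]
-30 [array([222.4, 308.2, 405.2, 308.1]), array([219. , 263.9, 408.4, 263.9])]
cap [450.2 266.2 140. ]
cap edges [453.2 246.3 140. ] [447.1 286.2 140. ]
body side at z100 [460.9 239.4 100. ] [448.4 297.7 100. ]
scene cap [457.3 258.6 140. ]
```

The open fingertips are about 10 mm behind the TCP, and the bottle is at about (452,267), upright. I'll grip the body with the TCP at z=82.

>>> {"name": "move_arm", "arguments": {"motion": [{"offset": [-0.001, -0.0074, 0.01], "angular": [0, 0, 0], "jaw": 0.085}, {"offset": [-0.001, -0.0074, 0.04], "angular": [0, 0, 0], "jaw": 0.085}, {"offset": [-0.001, -0.0074, 0.068], "angular": [0, 0, 0], "jaw": 0.085}, {"offset": [-0.001, -0.0074, 0.084], "angular": [0, 0, 0], "jaw": 0.085}, {"offset": [-0.001, -0.0074, 0.084], "angular": [0, 0, 0], "jaw": 0.085}], "squeeze": 30}}

```text
time_s: 6.8
eef_pos: [451.7, 266.7, 82.0]
ee_rot: [-0.001, -0.076, 0.997, -0.0]
force: [-0.1, -0.4, 1.2]
grip_width: 0.995
```

>>> {"name": "move_arm", "arguments": {"motion": [{"offset": [0, 0, 0], "angular": [0, 0, 0], "jaw": 0.065}, {"offset": [0, 0, 0], "angular": [0, 0, 0], "jaw": 0.05}, {"offset": [0, 0, 0], "angular": [0, 0, 0], "jaw": 0.05}]}}

```text
time_s: 7.18
eef_pos: [452.7, 267.4, 84.0]
ee_rot: [0.001, -0.077, 0.997, 0.0]
force: [-1.5, 1.3, 6.8]
grip_width: 0.685
```

>>> {"name": "move_arm", "arguments": {"motion": [{"offset": [0, 0, 0], "angular": [0, 0, 0], "jaw": 0.05}, {"offset": [0, 0, -0.003], "angular": [0, 0, 0], "jaw": 0.05}, {"offset": [0, 0, -0.006], "angular": [0, 0, 0], "jaw": 0.05}, {"offset": [0, 0, -0.006], "angular": [0, 0, 0], "jaw": 0.05}]}}

```text
time_s: 7.68
eef_pos: [452.0, 267.1, 88.9]
ee_rot: [0.0, -0.076, 0.997, -0.0]
force: [-0.2, -0.1, -2.5]
grip_width: 0.685
```

The bottle is held: 58.5 mm width and -2.5 N. I'll lift it clear of the card.

>>> {"name": "move_arm", "arguments": {"motion": [{"offset": [0, 0, -0.015], "angular": [0, 0, 0], "jaw": 0.05}, {"offset": [0, 0, -0.04], "angular": [0, 0, 0], "jaw": 0.05}, {"offset": [0, 0, -0.07], "angular": [0, 0, 0], "jaw": 0.05}, {"offset": [0, 0, -0.1], "angular": [0, 0, 0], "jaw": 0.05}, {"offset": [0, 0, -0.115], "angular": [0, 0, 0], "jaw": 0.05}]}}

```text
time_s: 8.3
eef_pos: [452.4, 267.2, 206.0]
ee_rot: [0.001, -0.077, 0.997, 0.0]
force: [-0.1, 0.3, -3.1]
grip_width: 0.679
```

>>> {"name": "move_arm", "arguments": {"motion": [{"offset": [-0.002, -0.015, 0], "angular": [0, 0, 0], "jaw": 0.05}, {"offset": [-0.007, -0.045, 0], "angular": [0, 0, 0], "jaw": 0.05}, {"offset": [-0.014, -0.085, 0], "angular": [0, 0, 0], "jaw": 0.05}, {"offset": [-0.022, -0.13, 0], "angular": [0, 0, 0], "jaw": 0.05}, {"offset": [-0.029, -0.175, 0], "angular": [0, 0, 0], "jaw": 0.05}]}}

```text
time_s: 8.93
eef_pos: [507.2, 96.3, 202.5]
ee_rot: [-0.001, -0.076, 0.997, 0.0]
force: [0.1, 0.3, -2.3]
grip_width: 0.681
```

>>> {"name": "move_arm", "arguments": {"motion": [{"offset": [-0.007, -0.04, 0], "angular": [0, 0, 0], "jaw": 0.05}, {"offset": [-0.013, -0.075, 0], "angular": [0, 0, 0], "jaw": 0.05}, {"offset": [-0.017, -0.1, 0], "angular": [0, 0, 0], "jaw": 0.05}, {"offset": [-0.017, -0.102, 0], "angular": [0, 0, 0], "jaw": 0.05}, {"offset": [-0.017, -0.102, 0], "angular": [0, 0, 0], "jaw": 0.05}]}}

```text
time_s: 9.55
eef_pos: [539.2, 0.4, 203.0]
ee_rot: [-0.001, -0.076, 0.997, 0.0]
force: [-0.0, 0.5, -2.8]
grip_width: 0.682
```

>>> {"name": "move_arm", "arguments": {"motion": [{"offset": [0, 0, 0.03], "angular": [0, 0, 0], "jaw": 0.05}, {"offset": [0, 0, 0.07], "angular": [0, 0, 0], "jaw": 0.05}, {"offset": [0, 0, 0.1], "angular": [0, 0, 0], "jaw": 0.05}, {"offset": [0, 0, 0.114], "angular": [0, 0, 0], "jaw": 0.05}, {"offset": [0, 0, 0.116], "angular": [0, 0, 0], "jaw": 0.05}]}}

```text
time_s: 10.18
eef_pos: [539.6, 0.8, 87.6]
ee_rot: [-0.0, -0.077, 0.997, 0.0]
force: [0.5, -0.3, -1.7]
grip_width: 0.68
```

>>> {"name": "move_arm", "arguments": {"motion": [{"offset": [0, 0, 0.001], "angular": [0, 0, 0], "jaw": 0.05}, {"offset": [0, 0, 0.002], "angular": [0, 0, 0], "jaw": 0.05}, {"offset": [0, 0, 0.003], "angular": [0, 0, 0], "jaw": 0.05}, {"offset": [0, 0, 0.003], "angular": [0, 0, 0], "jaw": 0.05}]}}

```text
time_s: 10.68
eef_pos: [539.8, 0.3, 85.0]
ee_rot: [0.0, -0.076, 0.997, -0.0]
force: [-0.3, 0.1, -2.4]
grip_width: 0.686
```

>>> {"name": "move_arm", "arguments": {"motion": [{"offset": [0, 0, 0.001], "angular": [0, 0, 0], "jaw": 0.05}, {"offset": [0, 0, 0.002], "angular": [0, 0, 0], "jaw": 0.05}, {"offset": [0, 0, 0.003], "angular": [0, 0, 0], "jaw": 0.05}, {"offset": [0, 0, 0.003], "angular": [0, 0, 0], "jaw": 0.05}]}}

```text
time_s: 11.18
eef_pos: [540.5, 0.4, 84.0]
ee_rot: [0.001, -0.077, 0.997, -0.0]
force: [-4.8, 2.1, 17.6]
grip_width: 0.679
```

It is on the table. I'll release and rise.

>>> {"name": "move_arm", "arguments": {"motion": [{"offset": [0, 0, -0.001], "angular": [0, 0, 0], "jaw": 0.07}, {"offset": [0, 0, -0.001], "angular": [0, 0, 0], "jaw": 0.085}, {"offset": [0, 0, -0.001], "angular": [0, 0, 0], "jaw": 0.085}, {"offset": [0, 0, -0.03], "angular": [0, 0, 0], "jaw": 0.085}, {"offset": [0, 0, -0.08], "angular": [0, 0, 0], "jaw": 0.085}]}}

```text
time_s: 11.8
eef_pos: [538.9, 0.4, 161.4]
ee_rot: [-0.002, -0.076, 0.997, 0.001]
force: [0.0, 0.4, 0.3]
grip_width: 0.993
```

>>> {"name": "move_arm", "arguments": {"motion": [{"offset": [0, 0, -0.04], "angular": [0, 0, 10], "jaw": 0.085}, {"offset": [0, 0, -0.06], "angular": [0, 0, 20], "jaw": 0.085}, {"offset": [0, 0, -0.06], "angular": [0, 0, 30], "jaw": 0.085}, {"offset": [0, 0, -0.06], "angular": [0, 0, 40], "jaw": 0.085}, {"offset": [0, 0, -0.06], "angular": [0, 0, 50], "jaw": 0.085}]}}

```text
time_s: 12.42
eef_pos: [539.7, 0.3, 221.6]
ee_rot: [-0.0, 0.355, 0.935, -0.0]
force: [-0.2, -0.7, 0.0]
grip_width: 0.993
```

>>> {"name": "move_arm", "arguments": {"motion": [{"offset": [-0.02, -0.036, 0], "angular": [0, 0, 10], "jaw": 0.085}, {"offset": [-0.042, -0.072, 0], "angular": [0, 0, 20], "jaw": 0.085}, {"offset": [-0.063, -0.108, 0.01], "angular": [0, 0, 30], "jaw": 0.085}, {"offset": [-0.084, -0.145, 0.025], "angular": [0, 0, 40], "jaw": 0.085}, {"offset": [-0.1045, -0.1805, 0.04], "angular": [0, 0, 50], "jaw": 0.085}]}}

```text
time_s: 13.05
eef_pos: [499.0, -205.7, 181.3]
ee_rot: [0.0, 0.717, 0.697, 0.0]
force: [-0.6, 0.8, -0.0]
grip_width: 0.993
```

>>> {"name": "move_arm", "arguments": {"motion": [{"offset": [0, 0, 0], "angular": [0, 0, 0], "jaw": 0.085}, {"offset": [0, 0, 0], "angular": [0, 0, 0], "jaw": 0.085}]}}

```text
time_s: 13.3
eef_pos: [499.5, -203.9, 181.9]
ee_rot: [-0.0, 0.714, 0.7, 0.0]
force: [0.5, -0.4, 0.5]
grip_width: 0.994
```

```bash
python3 - <<'E'
from h import *
w=cap('wrist','w5.png')
import pickle;pickle.dump(w,open('w5.pkl','wb'))
x=ctrl.sense();q=x['ee_rot'];M=R.from_quat([*q[1:],q[0]]).as_matrix();print(x['eef_pos'],np.degrees(np.arctan2(M[1,1],M[0,1])),M[:,2])
E
```

```text
[ 499.68553714 -203.55892553  182.14661122] -1.11243667247859 [ 4.12687687e-04 -6.74424129e-05 -9.99999913e-01]
```

View pics/w5.png

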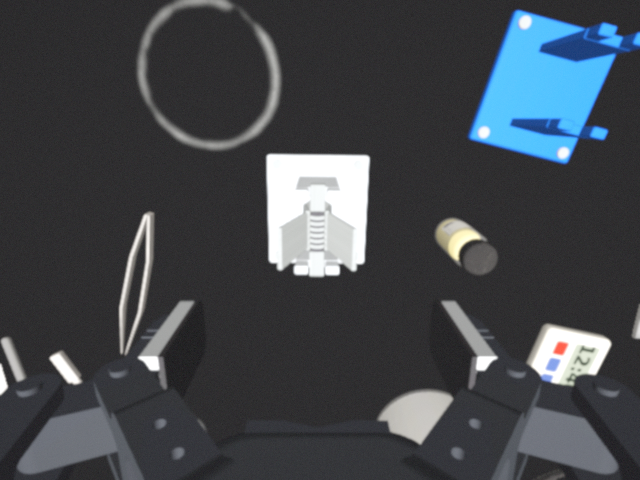

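The clip sits upright in the silver hanger. Its handle tops are at columns 278 and 356, rows 222–270. The base corners are (266,154), (370,155), (366,264) and (268,262). vial_2 is at (466,245).

```bash
python3 - <<'E'
from h import *;import pickle
np.set_printoptions(precision=1,suppress=True)
w=pickle.load(open('w5.pkl','rb'))
b=[onz(w,p,8) for p in[(266,154),(370,155),(366,264),(268,262)]];print('base',b,np.mean(b,0))
h=[onz(w,p,102) for p in[(278,268),(280,222),(356,270),(355,222)]];print('handles',h,np.mean(h,0))
l=[onz(w,p,66) for p in[(317,277),(317,185)]];print('lugs',l,np.mean(l,0))
print(proj(w,[[499.7,-203.6,z] for z in(182,102,66,8)]))
E
```

```text
base [array([ 460.5, -155.4,    8. ]), array([ 541.5, -157.8,    8. ]), array([ 540. , -248.8,    8. ]), array([ 456.9, -245.3,    8. ])] [ 499.7 -201.8    8. ]
handles [array([ 476. , -213.2,  102. ]), array([ 478.5, -185.1,  102. ]), array([ 522.1, -215.4,  102. ]), array([ 521.2, -186. ,  102. ])] [ 499.5 -199.9  102. ]
lugs [array([ 498.6, -234.9,   66. ]), array([ 499.9, -170.5,   66. ])] [ 499.3 -202.7   66. ]
[[318.3 322. ]
 [317.8 251.9]
 [317.7 233.9]
 [317.5 213.2]]
```

Aligned within about 1 mm. I'll descend and pre-close to just wider than the handles.

>>> {"name": "move_arm", "arguments": {"motion": [{"offset": [0.001, 0, 0.03], "angular": [0, 0, 0.3], "jaw": 0.085}, {"offset": [0.001, 0, 0.065], "angular": [0, 0, 0.3], "jaw": 0.085}, {"offset": [0.001, 0, 0.09], "angular": [0, 0, 0.3], "jaw": 0.085}, {"offset": [0.001, 0, 0.102], "angular": [0, 0, 0.3], "jaw": 0.07}, {"offset": [0.001, 0, 0.102], "angular": [0, 0, 0.3], "jaw": 0.055}], "squeeze": 30}}

```text
time_s: 13.98
eef_pos: [499.6, -202.8, 79.9]
ee_rot: [-0.0, 0.716, 0.698, -0.0]
force: [0.4, 0.7, -0.1]
grip_width: 0.65
```

>>> {"name": "move_arm", "arguments": {"motion": [{"offset": [0, 0, 0], "angular": [0, 0, 0], "jaw": 0.045}, {"offset": [0, 0, -0.001], "angular": [0, 0, 0], "jaw": 0.036}, {"offset": [0, 0, -0.002], "angular": [0, 0, 0], "jaw": 0.03}, {"offset": [0, 0, -0.003], "angular": [0, 0, 0], "jaw": 0.024}]}}

```text
time_s: 14.48
eef_pos: [500.0, -203.6, 84.0]
ee_rot: [0.001, 0.716, 0.698, 0.0]
force: [0.4, 0.1, 1.6]
grip_width: 0.282
```

>>> {"name": "move_arm", "arguments": {"motion": [{"offset": [0, 0, -0.001], "angular": [0, 0, 0], "jaw": 0.018}, {"offset": [0, 0, -0.001], "angular": [0, 0, 0], "jaw": 0.01}, {"offset": [0, 0, -0.001], "angular": [0, 0, 0], "jaw": 0.01}, {"offset": [0, 0, -0.001], "angular": [0, 0, 0], "jaw": 0.01}]}}

```text
time_s: 14.98
eef_pos: [499.7, -203.5, 84.7]
ee_rot: [0.001, 0.716, 0.698, 0.0]
force: [-0.5, 0.4, 7.2]
grip_width: 0.187
```

```bash
python3 - <<'E'
from h import *
w=cap('wrist');s=cap('scene');x=ctrl.sense();print(x['eef_pos'],x['force'],x['grip_width']*85.4)
m=np.zeros((480,800,3),np.uint8);m[:,:400]=cv2.resize(w['img'][160:400,220:420],(400,480));m[:,400:]=cv2.resize(s['img'][250:370,330:430],(400,480),interpolation=cv2.INTER_CUBIC)
cv2.imwrite('pics/m6.png',m[:,:,::-1])
E
```

```text
[ 499.69456943 -203.54188328   84.72340324] [ 0.17991557 -0.18401596  7.15416674] 15.903803898490883
```

View pics/m6.png

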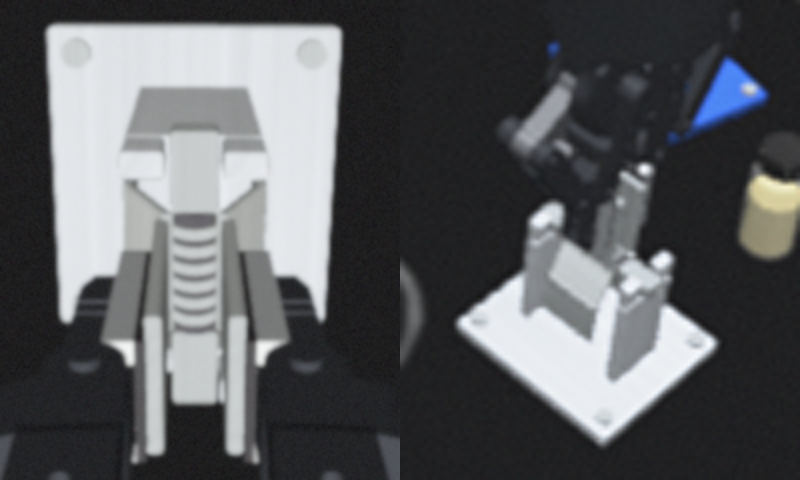

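The handles are squeezed upright and parallel, pads at about 16 mm against the stop, and the jaws are open. I'll lift out.

>>> {"name": "move_arm", "arguments": {"motion": [{"offset": [0, 0, -0.005], "angular": [0, 0, 0], "jaw": 0.01}, {"offset": [0, 0, -0.012], "angular": [0, 0, 0], "jaw": 0.01}, {"offset": [0, 0, -0.022], "angular": [0, 0, 0], "jaw": 0.01}, {"offset": [0, 0, -0.035], "angular": [0, 0, 0], "jaw": 0.01}, {"offset": [0, 0, -0.055], "angular": [0, 0, 0], "jaw": 0.01}]}}

```text
time_s: 15.7
eef_pos: [499.2, -203.2, 139.6]
ee_rot: [-0.0, 0.716, 0.698, -0.0]
force: [0.4, -0.7, -0.7]
grip_width: 0.187
```

>>> {"name": "move_arm", "arguments": {"motion": [{"offset": [0, 0, -0.025], "angular": [0, 0, 0], "jaw": 0.01}, {"offset": [0, 0, -0.055], "angular": [0, 0, 0], "jaw": 0.01}, {"offset": [0, 0, -0.085], "angular": [0, 0, 0], "jaw": 0.01}, {"offset": [0, 0, -0.1], "angular": [0, 0, 0], "jaw": 0.01}, {"offset": [0, 0, -0.1], "angular": [0, 0, 0], "jaw": 0.01}]}}

```text
time_s: 16.32
eef_pos: [499.5, -203.4, 239.4]
ee_rot: [0.001, 0.716, 0.698, 0.0]
force: [-0.2, 0.5, -0.8]
grip_width: 0.188
```

>>> {"name": "move_arm", "arguments": {"motion": [{"offset": [0.02, -0.001, 0], "angular": [0, 0, 0], "jaw": 0.01}, {"offset": [0.055, -0.002, 0], "angular": [0, 0, 0], "jaw": 0.01}, {"offset": [0.095, -0.004, 0], "angular": [0, 0, 0], "jaw": 0.01}, {"offset": [0.14, -0.006, 0], "angular": [0, 0, 0], "jaw": 0.01}, {"offset": [0.185, -0.008, 0], "angular": [0, 0, 0], "jaw": 0.01}]}}

```text
time_s: 16.95
eef_pos: [495.4, -15.6, 237.8]
ee_rot: [-0.001, 0.716, 0.698, -0.0]
force: [0.4, -0.6, -0.6]
grip_width: 0.189
```

>>> {"name": "move_arm", "arguments": {"motion": [{"offset": [0.045, -0.002, 0], "angular": [0, 0, -2], "jaw": 0.01}, {"offset": [0.09, -0.003, 0], "angular": [0, 0, -4], "jaw": 0.01}, {"offset": [0.135, -0.005, 0], "angular": [0, 0, -6], "jaw": 0.01}, {"offset": [0.18, -0.006, 0], "angular": [0, 0, -8], "jaw": 0.01}, {"offset": [0.22, -0.007, 0], "angular": [0, 0, -10.6], "jaw": 0.01}]}}

```text
time_s: 17.58
eef_pos: [493.8, 204.4, 237.7]
ee_rot: [-0.001, 0.648, 0.762, -0.001]
force: [0.0, -0.4, -0.4]
grip_width: 0.191
```

```bash
python3 - <<'E'
from h import *
x=ctrl.sense();q=x['ee_rot'];M=R.from_quat([*q[1:],q[0]]).as_matrix();p=x['eef_pos'];print(p,np.degrees(np.arctan2(M[1,1],M[0,1])),M[:,2],x['force'],x['grip_width'])
print(M.T@(np.array([493,270,200])-p))
E
```

```text
[493.80277552 204.37636557 237.7061531 ] 9.208452233383401 [-2.18413378e-03 -1.69727827e-04 -9.99997600e-01] [ 0.00162132 -0.43296979 -0.40863038] 0.19114383079427733
[64.89952757  9.79140578 37.69667783]
```

>>> {"name": "move_arm", "arguments": {"motion": [{"offset": [0.03, 0.004, 0], "angular": [0, 0, 0], "jaw": 0.01}, {"offset": [0.055, 0.0085, 0.01], "angular": [0, 0, 0], "jaw": 0.01}, {"offset": [0.0645, 0.0098, 0.03], "angular": [0, 0, 0], "jaw": 0.01}, {"offset": [0.0645, 0.0098, 0.038], "angular": [0, 0, 0], "jaw": 0.01}, {"offset": [0.0645, 0.0098, 0.038], "angular": [0, 0, 0], "jaw": 0.01}]}}

```text
time_s: 18.2
eef_pos: [494.1, 267.1, 200.2]
ee_rot: [-0.0, 0.649, 0.761, -0.001]
force: [1.2, 0.4, -0.4]
grip_width: 0.189
```

```bash
python3 - <<'E'
from h import *
w=cap('wrist');s=cap('scene');t=cap('top');x=ctrl.sense();q=x['ee_rot'];M=R.from_quat([*q[1:],q[0]]).as_matrix();print(x['eef_pos'],np.degrees(np.arctan2(M[1,1],M[0,1])),x['force'],x['grip_width']*85.4)
import pickle;pickle.dump((w,s,t,x),open('w7.pkl','wb'))
m=np.zeros((540,800,3),np.uint8);m[:,:480]=cv2.resize(w['img'][130:400,200:440],(480,540),interpolation=cv2.INTER_CUBIC);m[:,480:]=cv2.resize(s['img'][120:255,190:270],(320,540),interpolation=cv2.INTER_CUBIC)
cv2.imwrite('pics/m7.png',m[:,:,::-1])
E
```

```text
[494.92020656 266.95857426 201.47663604] 9.039152710949539 [-0.20079257 -0.02466422  0.2481983 ] 15.719913689395648
```

View pics/m7.png

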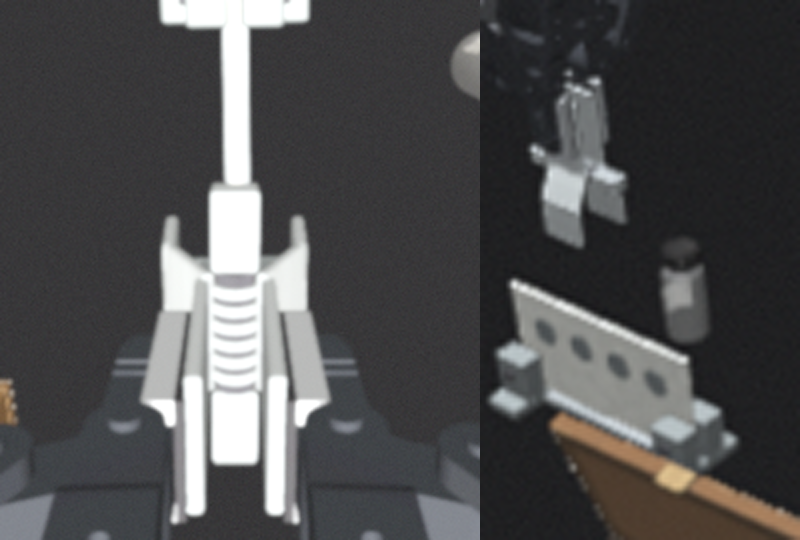

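The clip is held wide open above the card. In the wrist crop the card's top edge is a line from (233,25) to (237,180), and the clip's axis is at column 235. In the scene crop the card's top corners are at (513,283) and (688,360).

```bash
python3 - <<'E'
from h import *;import pickle
np.set_printoptions(precision=1,suppress=True)
w,s,t,x=pickle.load(open('w7.pkl','rb'))
W=lambda u,v:((u+.5)/2-.5+200,(v+.5)/2-.5+130)
S=lambda u,v:((u-480+.5)/4-.5+190,(v+.5)/4-.5+120)
a=onz(w,W(233.5,25),78);b=onz(w,W(237,180),78);print('card line wrist',a,b,np.degrees(np.arctan2(*(a-b)[[1,0]])))
c=onz(s,S(513,283),78);d=onz(s,S(688,360),78);print('scene',c,d,(c+d)/2,np.linalg.norm(c-d),np.degrees(np.arctan2(*(c-d)[[1,0]])))
q=x['ee_rot'];M=R.from_quat([*q[1:],q[0]]).as_matrix();p=np.array(x['eef_pos'])
dirn=(a-b)/np.linalg.norm(a-b); print('axis pts',[proj(w,[p+[0,0,-k]]) for k in (23,60,123)])
# line at y=270
f=(270-b[1])/(a-b)[1];print('wrist line at y270',b+f*(a-b))
# clip in wrist: pivot lug ends mid
print('lug far/near at pivot z', onz(w,W(235,186),p[2]-20),onz(w,W(235,463),p[2]-20))
print('jaw tips wrist', [onz(w,W(u,217),p[2]-60) for u in(165,180,293,307)])
E
```

```text
card line wrist [484.1 326.1  78. ] [493.4 275.5  78. ] 100.38804851252904
scene [482.8 334.9  78. ] [508.2 197.8  78. ] [495.5 266.4  78. ] 139.51783882354272 100.4925693010083
axis pts [array([[319. , 297.7]]), array([[318.8, 266.3]]), array([[318.5, 232.1]])]
wrist line at y270 [494.4 270.   78. ]
lug far/near at pivot z [488.7 301.3 181.5] [498.9 237.1 181.5]
jaw tips wrist [array([473.7, 279.4, 141.5]), array([477.6, 280. , 141.5]), array([506.5, 284.6, 141.5]), array([510.1, 285.2, 141.5])]
```

Card yaw is 100.4°, against 99.0° for the clip, so I'll turn 1.3°. Centre offsets are about 1 mm. Descending.

>>> {"name": "move_arm", "arguments": {"motion": [{"offset": [0.0015, 0.0004, 0], "angular": [0, 0, -1.3], "jaw": 0.01}, {"offset": [0.0015, 0.0004, 0.02], "angular": [0, 0, -1.3], "jaw": 0.01}, {"offset": [0.0015, 0.0004, 0.038], "angular": [0, 0, -1.3], "jaw": 0.01}, {"offset": [0.0015, 0.0004, 0.048], "angular": [0, 0, -1.3], "jaw": 0.01}, {"offset": [0.0015, 0.0004, 0.048], "angular": [0, 0, -1.3], "jaw": 0.01}]}}

```text
time_s: 18.98
eef_pos: [494.8, 268.7, 152.6]
ee_rot: [-0.0, 0.64, 0.768, -0.0]
force: [-0.4, -0.1, -0.8]
grip_width: 0.189
```

```bash
python3 - <<'E'
from h import *
w=cap('wrist');s=cap('scene');x=ctrl.sense();q=x['ee_rot'];M=R.from_quat([*q[1:],q[0]]).as_matrix();print(x['eef_pos'],np.degrees(np.arctan2(M[1,1],M[0,1])),x['force'],x['grip_width']*85.4)
import pickle;pickle.dump((w,s,x),open('w8.pkl','wb'))
m=np.zeros((540,800,3),np.uint8);m[:,:480]=cv2.resize(w['img'][130:400,200:440],(480,540),interpolation=cv2.INTER_CUBIC);m[:,480:]=cv2.resize(s['img'][120:255,190:270],(320,540),interpolation=cv2.INTER_CUBIC)
cv2.imwrite('pics/m8.png',m[:,:,::-1])
E
```

```text
[495.23447854 268.83350299 153.5478183 ] 10.37926891439049 [ 0.56002772 -0.29908302 -0.80255207] 15.853618151070764
```

View pics/m8.png

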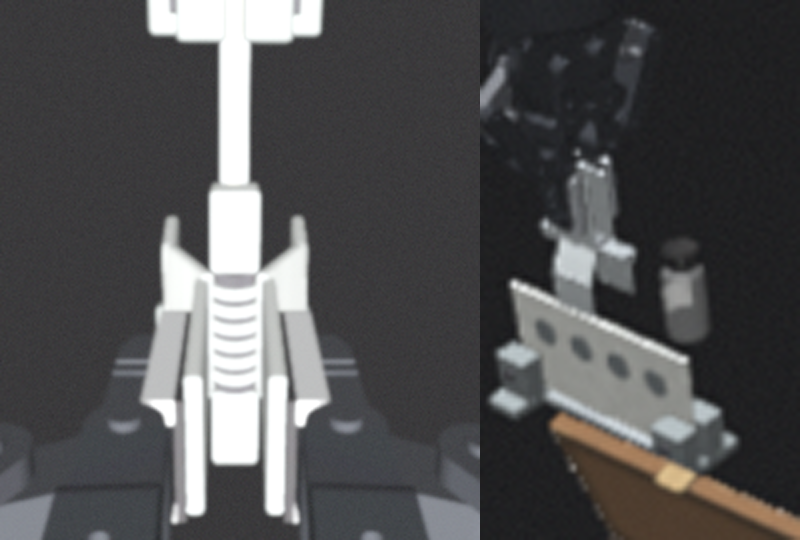

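```bash
python3 - <<'E'
from h import *;import pickle
np.set_printoptions(precision=0,suppress=True)
w,s,x=pickle.load(open('w8.pkl','rb'))
q=x['ee_rot'];M=R.from_quat([*q[1:],q[0]]).as_matrix();p=np.array(x['eef_pos'])
piv=p+[0,0,-22.7]
for sg in(-1,1):
    P=[piv+M@[a,sg*17.5,37] for a in(-14,14)]
    uv=proj(s,P); print(sg,np.array(P)[:,2],[(480+(u-190+.5)*4,(v-120+.5)*4) for u,v in uv])
print('handle top',[(480+(u-190+.5)*4,(v-120+.5)*4) for u,v in proj(s,[piv+M@[a,b,-40] for a in(-13,13) for b in(-9,9)])])
im=s['img'][178:205,205:225]; cv2.imwrite('pics/z8.png',cv2.resize(im,(600,800),interpolation=cv2.INTER_CUBIC)[:600,:,::-1])
E
```

```text
-1 [94. 94.] [(np.float64(587.9537972931141), np.float64(317.6569352981062)), (np.float64(552.6070621633274), np.float64(302.00942247991884))]
1 [94. 94.] [(np.float64(631.0042398423618), np.float64(290.37958312946057)), (np.float64(595.8828290802442), np.float64(275.3913828418978))]
handle top [(np.float64(579.6016491098586), np.float64(190.78948564550274)), (np.float64(603.0432813303114), np.float64(177.50155355671268)), (np.float64(545.4649179113808), np.float64(177.1592133905914)), (np.float64(569.0186695549941), np.float64(164.18308974520028))]
```

View pics/z8.png

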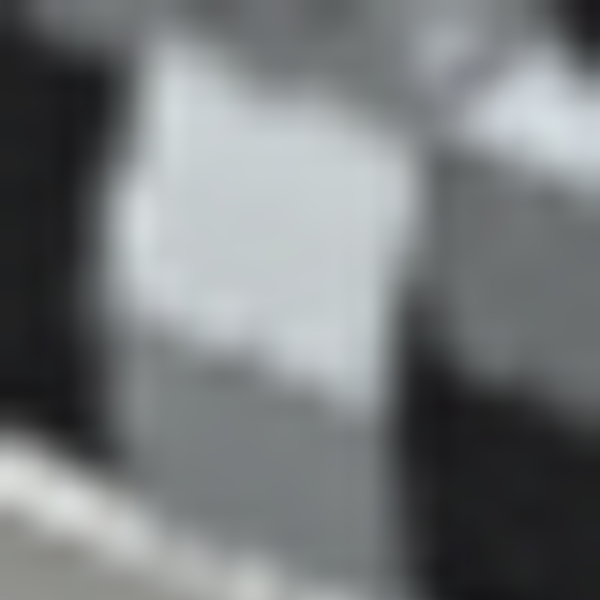

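Far jaw tip is seen at about (633,292), against a predicted (631,290). So the tips are at z≈94 and the model holds. I'll lower the last 31 mm, slowly.

>>> {"name": "move_arm", "arguments": {"motion": [{"offset": [0, 0, 0.006], "angular": [0, 0, 0], "jaw": 0.01}, {"offset": [0, 0, 0.014], "angular": [0, 0, 0], "jaw": 0.01}, {"offset": [0, 0, 0.022], "angular": [0, 0, 0], "jaw": 0.01}, {"offset": [0, 0, 0.028], "angular": [0, 0, 0], "jaw": 0.01}, {"offset": [0, 0, 0.031], "angular": [0, 0, 0], "jaw": 0.01}]}}

```text
time_s: 19.7
eef_pos: [494.8, 268.7, 121.3]
ee_rot: [-0.0, 0.64, 0.768, -0.0]
force: [-0.2, 0.5, -0.9]
grip_width: 0.185
```

>>> {"name": "move_arm", "arguments": {"motion": [{"offset": [0, 0, 0], "angular": [0, 0, 0], "jaw": 0.01}, {"offset": [0, 0, 0], "angular": [0, 0, 0], "jaw": 0.01}, {"offset": [0, 0, 0], "angular": [0, 0, 0], "jaw": 0.01}]}}

```text
time_s: 20.08
eef_pos: [495.0, 268.8, 122.0]
ee_rot: [0.0, 0.64, 0.768, 0.0]
force: [-0.0, 0.1, -0.3]
grip_width: 0.19
```

```bash
python3 - <<'E'
from h import *
w=cap('wrist');s=cap('scene');t=cap('top');x=ctrl.sense();q=x['ee_rot'];M=R.from_quat([*q[1:],q[0]]).as_matrix();p=np.array(x['eef_pos']);print(p,np.degrees(np.arctan2(M[1,1],M[0,1])),x['force'],x['grip_width']*85.4,x['time_s'])
piv=p+[0,0,-22.7]
for sg in(-1,1): print(sg,[(360+(u-200+.5)*5,(v-150+.5)*5) for u,v in proj(s,[piv+M@[a,sg*17.5,37] for a in(-14,14)])])
m=np.zeros((600,800,3),np.uint8);m[:270,:360]=cv2.resize(w['img'][130:400,140:500],(360,270));m[270:600,:360]=cv2.resize(t['img'][190:355,180:360],(360,330));m[:450,360:]=cv2.resize(s['img'][150:240,200:288],(440,450),interpolation=cv2.INTER_CUBIC);m[450:,360:]=cv2.resize(s['img'][180:360,180:440],(440,150))
cv2.imwrite('pics/m9.png',m[:,:,::-1])
E
```

```text
[494.92943699 268.76810682 121.93816458] 10.370374815082846 [-0.46519663 -0.28290222  0.11569744] 15.990875885562184 20.225
-1 [(np.float64(453.1725164424597), np.float64(304.9695562746065)), (np.float64(409.7103514889835), np.float64(285.06882809259736))]
1 [(np.float64(505.8222796127845), np.float64(270.33217693440605)), (np.float64(462.6367341842965), np.float64(251.25505812926804))]
```

The picture limit is used up, so I'll check numerically: scene grey values down the near jaw against the bare card, and the wrist left/right gap to the card.

```bash
python3 - <<'E'
from h import *
s=cap('scene');g=cv2.cvtColor(s['img'],cv2.COLOR_RGB2GRAY)
print('pred tip v at u=214: ~208.5; card top v:',proj(s,[[494.5+0.18*k,269-k,78] for k in(-20,0,20)]))
for v in range(188,222): print(v,g[v,206:226])
w=cap('wrist');g=cv2.cvtColor(w['img'],cv2.COLOR_RGB2GRAY)
for v in(200,210,218,230,262,330): print(v,g[v,270:372:3])
E
```

```text
pred tip v at u=214: ~208.5; card top v: [[211.77611033 196.63279087]
 [218.04042802 199.4239166 ]
 [224.41858309 202.26576069]]
188 [ 54 114 157 117  82  50  35  32  52  85 106  97  96 113 105 116 115 117
 103  45]
189 [ 44  85 121 117 110  88  69  53  68  98 108  98  97 117 116 125 120 118
 105  45]
190 [ 34  59  91 104 121 115 115  96 100 110 109 100 106 124 134 151 148 128
 110  49]
191 [ 28  31  43  69  98 120 167 149 128 113 109 110 118 124 145 164 146 138
 138  75]
192 [ 53  31  25  31  55 122 198 189 165 136 128 130 119 120 136 146 120 152
 186 154]
193 [148  91  53  32  58 135 204 205 197 179 173 166 136 131 132 146 168 187
 211 206]
194 [208 193 143  93  96 157 204 208 205 203 202 195 178 173 161 143 180 185
 208 217]
195 [190 210 200 204 198 196 203 205 204 205 204 204 203 199 171 106 128 138
 169 188]
196 [144 149 187 222 222 211 203 201 201 203 204 204 205 196 153  95 110 113
 116 131]
197 [143 142 147 156 174 199 201 201 201 201 201 202 205 191 131 101 108 106
 103 112]
198 [144 145 145 148 169 196 200 200 199 201 200 200 202 184 110 106 108 106
 100 111]
199 [139 146 1
[... 2144 characters left out ...]
47  50  43  44  46  51  45  50  48  49  57 216 255 255 255 254
 165  46  48  50  45  45  48  48  45  45  49  48  48  46  46  50]
218 [ 49  45  45  45  49  45  51  45  48  49  46  47  57 216 255 255 255 254
 169  49  46  49  49  49  48  48  47  44  47  43  48  52  49  46]
230 [ 44  47  47  45  50  50  45  43  45  45  46  69 243 251 250 252 252 252
 252 252 157  45  48  52  45  45  49  47  53  47  48  48  47  47]
262 [ 49  47  48  61 219 227 230 230 221 187 124  71 237 252 249 251 250 251
 251 247 109  95 169 208 223 222 220 211  79  48  50  49  47  44]
330 [114 189 226 237 238 231 103 129 246 253 229 162 238 252 250 252 251 251
 252 252 212 168 251 252 210  85 190 237 237 234 211 156  68  58]
```

The near jaw's end is seen at about (210.5,206)–(219,210.5), against a predicted (209.4,206.5)–(218.1,210.5). That puts the tips at z≈62, about 16 mm below the card's top. In the wrist view the card line's middle is column 316.8 and the clip's is 317.6, so it is centred. I'll check the bottle and vials, then hand in.

```bash
python3 - <<'E'
from h import *;import pickle
s0,t0=pickle.load(open('c0.pkl','rb'))
s=cap('scene')
p=proj(s,[540,0,135])[0];im=s['img'].astype(int);a,b=map(int,p)
o=(im[...,0]-im[...,2]>80)&(im[...,0]>120);o[:b-25]=0;o[b+25:]=0;o[:,:a-25]=0;o[:,a+25:]=0
v,u=np.nonzero(o);print('bottle cap expected',p,'seen',u.mean(),v.mean(),len(u))
for n,(u,v) in {'vial1':(241,192),'vial2':(424,299)}.items():
    print(n,np.abs(im[v-12:v+13,u-8:u+9]-s0['img'][v-12:v+13,u-8:u+9].astype(int)).mean())
x=ctrl.sense();print(x['force'],x['grip_width'])
print(ctrl.finish_job())
E
```

```text
bottle cap expected [313.78877749 220.48861116] seen 313.3647416413374 221.59574468085106 329
vial1 1.1976470588235295
vial2 1.1733333333333333
[-0.14301593  0.23146962  0.05802345] 0.18485623003422094
the job is handed in; nothing more can be done
None
```

The job is done and handed in at about 20 s of the 62 s allowed. The clip is held in the air, squeezed open, astride the middle of the card's top edge.

- **Bottle:** My first two grips, on the cap, slipped off. They nudged the bottle a few mm along the card, and one pushed up on the arm with 39.8 N, just under the 40 N limit. I then gripped the bottle's body and set it upright at about (540, 0), roughly 27 cm from the card. A last check found its cap within about 1 pixel of where it should be.
- **Clip:** I took it out of the silver hanger by its handles. In the close-up before lifting, they were squeezed parallel and the jaws were open. At hand-in the finger pads read about 16 mm apart, against 18 mm expected over the handles. The bottle also read about 1.5 mm narrow, so I took this as normal pad give.
- **Position over the card:** The jaw tips are about 16 mm below the card's top edge, good to about 2 mm. The clip is centred across the card within about 0.5 mm, and its angle matches to within about 0.1°. The force readings were near zero, so it isn't touching the card.
- **Bystanders:** The card's top edge is still where expected, and both vials look unchanged from the first picture.

I had used all 12 pictures by the end, so I checked the final position from pixel values in the camera images rather than by eye. The far jaw is hidden behind the card in the scene camera, so its depth is inferred from the near jaw.

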